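# Push a filter cartridge home in its housing

## Task

Fit the filter cartridge in the water-filter housing: lay the cartridge, long way forward, on the housing's open apron in front of the channel and let go, then take the wooden push stick and feed the cartridge through the channel with it. The cartridge drags on the way in; carry on until it meets the hidden sprung seal and press it firmly on the seal for about half a second, with some 15 N, never more than 25 N. Then draw the stick right out of the channel, put it down and let go, and leave the crockery and jars round about standing where they are.

Things in the scene. Friction and masses are not known exactly. Their poses are not given: they have to be found in the camera images.
- housing: White plastic water-filter housing fixed to the table: a covered tunnel with two pipe stubs at its closed end. Origin: on the table under the centre of the channel mouth; x = feed direction (into the channel), y = across, z up. Open apron: x -150 to 0 mm, 75 mm wide, top 4 mm above the table. Cover top 60 mm above the table. It is 61 mm wide over the walls.
- mouth (a point): Centre of the channel mouth at floor height (4 mm above the table), axes as the housing's. Channel: x 0 to 150 mm, 33 mm between its walls, ceiling 49 mm above the table, far end closed. Two cheeks, 30 mm high, flare from about 55 mm apart at x = -30 mm to 33 mm at the mouth.
- brake (a point): Point on the channel floor 40 mm past the mouth, axes as the housing's. From here on a sprung shoe in the +y wall brakes the cartridge: a fairly steady drag that differs from run to run, some 3 to 9 N, and keeps the cartridge in place afterwards.
- seal_zone (a point): Point on the channel floor 105 mm past the mouth, axes as the housing's. A rubber seal plate on a spring (about 4 N/mm, 8 mm of travel) faces the mouth; its free face lies anywhere up to 15 mm before or behind this point, cannot be seen and is not measured: it is felt as a force that climbs above the drag.
- cartridge_mid (a point): Centre of the filter cartridge, a loose white block with grey end bands, 50 mm long (x), 30 mm wide (y), 30 mm high (z), about 60 g; it starts flat on the table. Either end may go first.
- stick_mid (a point): Centre of the push stick, a loose straight bar of pale wood, 250 mm long (x), 16 mm wide (y), 32 mm high (z), about 90 g, with small dark marks; it starts on the table on its narrow side. Its plain ends lie 125 mm either side of this point; either end may push. It passes into the channel behind the cartridge, with the stick's underside a few mm above the channel floor.
- cup: white china cup, 87x118x64 mm, upside down; stands on the table, origin at the centre of its underside. Not part of the job.
- shaker: small shaker with domed top, 44 mm across, 90 mm tall; stands on the table, origin at the centre of its underside. Not part of the job.
- mug: glass mug with handle, 76x106x88 mm; stands on the table, origin at the centre of its underside. Not part of the job.
- spice: spice jar, 47 mm across, 98 mm tall; stands on the table, origin at the centre of its underside. Not part of the job.

How it is judged:
By the outcome, as a careful person would: the job done as asked, in the order asked, and still so for the second after the job is handed in, with the robot touching nothing.
It also fails if it takes over 72 s, if anything falls off the work surface, if the arm or the gripper's body presses on something with over 40 N, if the wrist force passes 120 N, or if a joint passes its speed limit or range.

## Robot

A 6-joint arm with a two-finger parallel gripper is mounted at the origin on a cart in front of the work surface, level with it; the furniture and walls round the work are solid. World frame = base frame: x ahead of the robot, y to its left, z up, the work surface at z = 0. Lengths are in m, angles in rad, forces in N, time in s.
With the tool pointing down it reaches from about 0.3 to 0.825 m from the base axis. Payload 5.4 kg.
Tool frame: the origin (TCP) lies at the very end of the fingers, on their centre line; the grasp point (between the pads) lies 19 mm behind it (r.grip_depth is the x of the grasp point in the tool frame, in m); x points along the fingers, z is the direction in which the jaws open and shut, and the axes are right-handed (so a half turn about x gives the same grasp; the last joint's range is limited). The gripper opens to 92 mm and grips with 3 to 60 N. Pads are 20 mm wide; open, the fingers measure 128 mm over their backs; the gripper's body (75 mm by 189 mm) begins 69 mm behind the grasp point.
Start: joints at [1.128, 0.158, 1.597, -0, 1.386, -0.21], TCP at [0.133, 0.559, 0.193] pointing down, gripper open.
Joint ranges: [-2.91, 2.91], [-0.94, 2.29], [0.18, 2.7], [-1.29, 4.43], [0.17, 2.64], [-3, 3]. Speed limits (rad/s): [2.57, 2.57, 3.14, 3.14, 3.14, 3.14].

## Interface

Orientations are given as a unit quaternion [x, y, z, w].
In Python, from bench import r gives the robot as it stands. The module is installed in compiled form; this text tells all that it offers.
- The arm moves only by the tool play_rows, never from a script. Its argument "moves" is a list of rows, each a list of 6 numbers: the shift along the world's x, y, z in cm, then the turn, a rotation vector about the world's x, y, z in rad. In form: [[tx, ty, tz, wx, wy, wz], ...]. A call has 1 to 5 rows; each row is the pose to reach, as a shift and turn from the pose commanded when the call began; what a row does not reach only later rows make up. A row lasts 1/12 s, in which the tool goes at most 41.7 mm and 7.16 degrees, less where a joint would pass 70% of its speed; a pose out of reach is approached as far as the arm can. A call with a gripper value outside its range is refused whole. "gripper" is the opening, from -1 (shut) to 1 (fully open), so that 0 is half open, set as the call begins (left out, the last holds). The fingers move at their own pace and stop on an object; the grip force is fixed at half the most. Time passes only in rows, so rows that repeat a pose let the fingers close. It gives the time, the measured TCP pose, the force and the opening at its end, in the units of the state.
- r.sense(): the state, without advancing time (a new reading comes with each control period).
- r.grab_frame(name): name is "scene" or "top"; returns a dict with "img" (400x640x3 uint8, red, green, blue), "z_map" (400x640 float32, m along the optical axis (not along the pixel's ray), 0 where there is no reading), "fx", "fy", "cx", "cy" (pixels), "view" (4x4, takes a point from world to camera coordinates). Camera axes: x right, y up, looking along -z (the intrinsics and any distortion apply to the point x, -y, -z); pixel columns grow to the right and rows downward; lengths in m; the calibration is good to about 2 mm. A picture is of the moment at which its call begins.
- r.close_job(): hands the job in, once; it reports no verdict.
The state is a dict: "time_s": time; "joint_pos": joint angles; "joint_velocities": joint speeds; "joint_torque": joint torques, N m; "tcp_pos": TCP position; "tool_rot": TCP orientation; "force": force on the tool from outside, world axes, zero at the start; "moment": the same for the moment, N m; "opening": finger opening in m.
Only numpy, scipy, OpenCV 4.12 (cv2) and the standard library are available. Lean on these libraries where they do the work, as an engineer would, in place of code of your own. Each camera call takes 0.05 s, during which the arm holds its last target.

## Working session

There is one attempt and no reset: what is moved stays moved. The work goes in short steps, Python scripts to look and compute and a tool call to move; the robot and the scene stay as the last step left them, time stands still between calls to the robot, and variables do not carry over. Pictures are saved under pics/ and viewed, and the job is handed in when it is done.

Besides the shell and the picture viewer there is one more tool, called after "Call:" by a JSON object that holds its "name" and its "arguments", one argument or row to a line. play_rows: Moves the arm, as the interface text tells. Its arguments: {"type":"object","properties":{"moves":{"type":"array"},"gripper":{"type":"number"}},"required":["moves"]}

```bash
mkdir -p pics; cat > h.py <<'E'
import numpy as np,cv2
from bench import r
def grab(n,tag):
    f=r.grab_frame(n); cv2.imwrite(f'pics/{tag}.png',f['img'][:,:,::-1]); np.savez(f'{tag}.npz',**f); return f
def world(f):
    z=f['z_map']; h,w=z.shape; u,v=np.meshgrid(np.arange(w),np.arange(h))
    X=(u-f['cx'])/f['fx']*z; Y=(v-f['cy'])/f['fy']*z
    P=np.stack([X,-Y,-z,np.ones_like(z)],-1)
    return (P@np.linalg.inv(f['view']).T)[...,:3]
def ray(f,u,v,zp):
    C=np.linalg.inv(f['view']); d=C[:3,:3]@np.array([(u-f['cx'])/f['fx'],-(v-f['cy'])/f['fy'],-1.]); o=C[:3,3]
    return o+d*(zp-o[2])/d[2]
def proj(f,p):
    q=f['view']@np.append(p,1); return np.array([f['cx']+f['fx']*q[0]/-q[2], f['cy']+f['fy']*-q[1]/-q[2]])
E
python3 - <<'E'
from h import *
for n in('scene','top'):
    f=grab(n,n+'0'); print(f.keys(),np.linalg.inv(f['view']).round(3),f['fx'])
print(r.sense(), r.grip_depth)
E
```

```text
dict_keys(['img', 'z_map', 'fx', 'fy', 'cx', 'cy', 'view']) [[ 0.655  0.365 -0.662 -0.565]
 [-0.756  0.335 -0.563 -1.054]
 [ 0.016  0.869  0.495  0.917]
 [ 0.     0.     0.     1.   ]] 490.051799390541
dict_keys(['img', 'z_map', 'fx', 'fy', 'cx', 'cy', 'view']) [[-1.000e-03  9.980e-01 -6.500e-02  5.010e-01]
 [-1.000e+00 -1.000e-03 -5.000e-03 -5.000e-02]
 [-5.000e-03  6.500e-02  9.980e-01  1.655e+00]
 [ 0.000e+00  0.000e+00  0.000e+00  1.000e+00]] 453.0319688092528
{'time_s': 0.1, 'joint_pos': array([ 1.12791182e+00,  1.59006223e-01,  1.59807326e+00, -2.32720679e-05,
        1.38617516e+00, -2.10115570e-01]), 'joint_velocities': array([-2.29140498e-07, -1.07588100e-03, -3.93545191e-03,  1.08395116e-03,
       -2.33737365e-04, -2.49841858e-04]), 'joint_torque': array([ 2.81491276e-05, -3.86502171e+01, -3.22960782e+01,  7.04011414e-02,
        3.38437746e-02, -2.41159148e-05]), 'tcp_pos': array([0.13241848, 0.55894577, 0.1922226 ]), 'tool_rot': array([-0.43882511,  0.55520053,  0.43829004,  0.55415407]), 'force': array([-0.93051907, -0.9100795 , -0.24373109]), 'moment': array([-0.03973095, -0.03882265,  0.01993395]), 'opening': 0.09166397355913775} -0.0187
```

View pics/scene0.png

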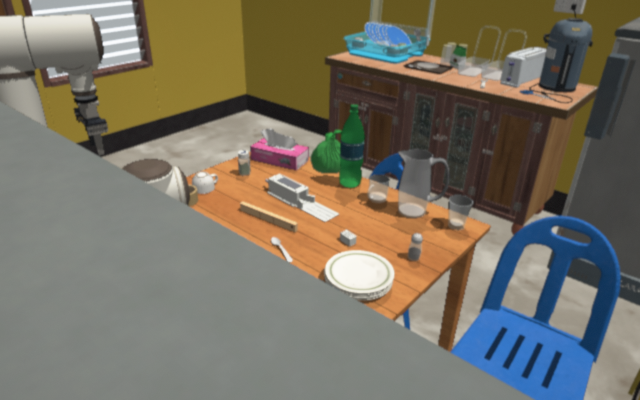

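View pics/top0.png

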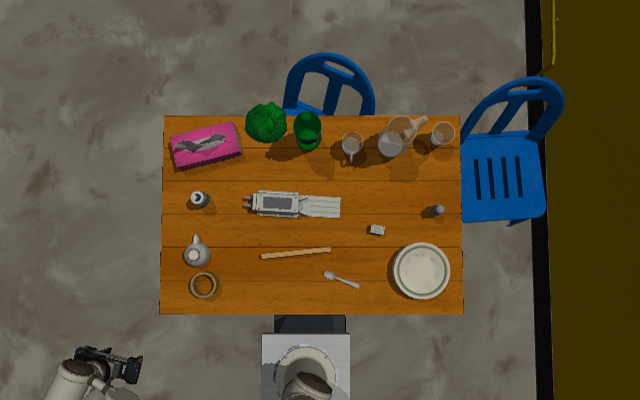

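```bash
python3 - <<'E'
from h import *
f=dict(np.load('top0.npz')); W=world(f)
im=f['img'][:,:,::-1]
c=cv2.resize(im[175:300,230:400],None,fx=4.7,fy=4.7,interpolation=cv2.INTER_CUBIC); cv2.imwrite('pics/crop1.png',c)
s=dict(np.load('scene0.npz')); cv2.imwrite('pics/crop2.png',cv2.resize(s['img'][140:290,220:440,::-1],None,fx=3.6,fy=3.6,interpolation=cv2.INTER_CUBIC))
for u,v in [(280,230),(278,204),(325,207),(376,229),(297,253),(340,280),(200,198),(436,211)]: print(u,v,W[v,u].round(4), f['img'][v,u])
E
```

```text
280 230 [0.5215 0.092  0.0031] [130  75  10]
278 204 [0.6123 0.0943 0.0629] [81 83 86]
325 207 [ 0.6054 -0.0722  0.0012] [137 137 131]
376 229 [ 0.5244 -0.2538  0.033 ] [137 137 130]
297 253 [0.4391 0.0285 0.0307] [175 139  84]
340 280 [ 0.3422 -0.1252  0.0177] [117 118 115]
200 198 [0.6307 0.3599 0.101 ] [ 91  95 102]
436 211 [ 0.5858 -0.4558  0.0846] [62 61 58]
```

View pics/crop1.png

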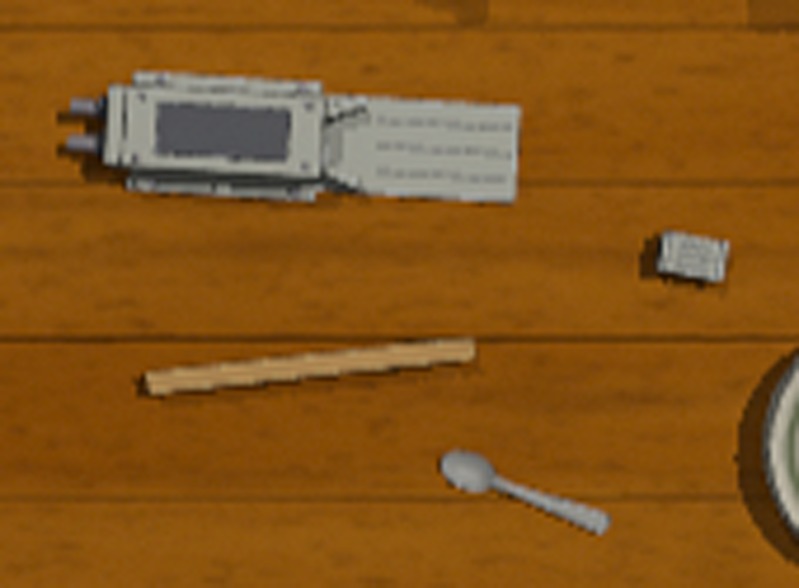

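View pics/crop2.png

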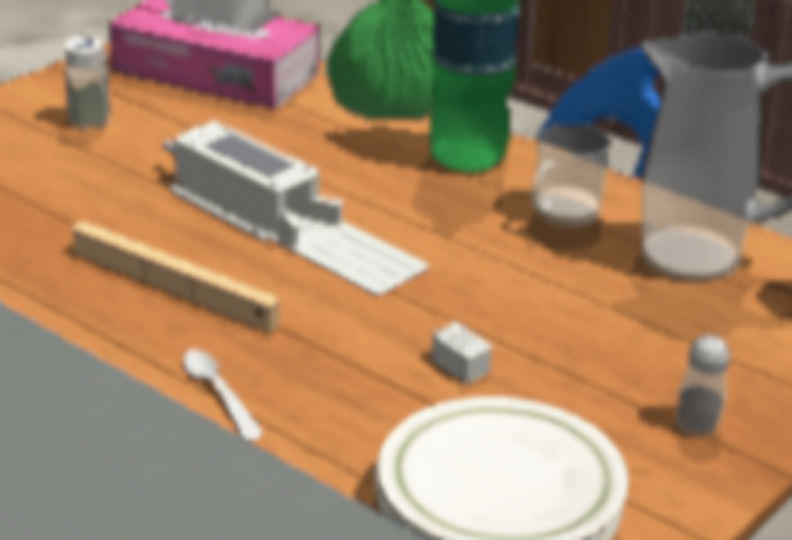

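```bash
cat > m.py <<'E'
from h import *
def rect(f,mask,zp,box=None):
    cs,_=cv2.findContours(mask.astype(np.uint8),cv2.RETR_EXTERNAL,cv2.CHAIN_APPROX_NONE)
    c=max(cs,key=cv2.contourArea)
    pts=np.array([ray(f,p[0][0],p[0][1],zp)[:2] for p in c])
    R=cv2.minAreaRect((pts*1000).astype(np.float32)); b=cv2.boxPoints(R)
    M=cv2.moments(mask.astype(np.uint8),True); cen=ray(f,M['m10']/M['m00'],M['m01']/M['m00'],zp)
    return R,b.round(1),cen.round(4),int(M['m00'])
E
python3 - <<'E'
from m import *
f=dict(np.load('top0.npz')); im=f['img'].astype(int); W=world(f)
hsv=cv2.cvtColor(f['img'],cv2.COLOR_RGB2HSV)
Z=W[...,2]
def win(u0,u1,v0,v1):
    m=np.zeros(Z.shape,bool); m[v0:v1,u0:u1]=1; return m
grey=hsv[...,1]<60
st=win(250,340,240,268)&(im[...,2]>55)&(im[...,0]>120)
print('stick',rect(f,st,.032))
ca=win(362,392,220,240)&grey&(im[...,0]>90); print('cart',rect(f,ca,.030))
ap=win(307,345,190,222)&grey&(im[...,0]>90); print('apron',rect(f,ap,.004))
co=win(250,300,188,215)&grey&(Z>.055); print('cover',rect(f,co,.06))
co=win(235,300,185,220)&(Z>.035); print('cover2',rect(f,co,.05))
# depth-derived
for n,m in (('st',win(250,340,240,268)&(Z>.02)),('ca',win(362,392,220,240)&(Z>.02))):
    P=W[m]; print(n,m.sum(),P.mean(0).round(4)); print(cv2.minAreaRect((P[:,:2]*1000).astype(np.float32)))
print((Z[195:218,240:345]*1000).astype(int)[::2,::4])
E
```

```text
stick (((441.68182373046875, 33.49663543701172), (16.89364242553711, 247.4306182861328), 6.1420183181762695), array([[420. , 155.6],
       [446.5, -90.4],
       [463.3, -88.6],
       [436.8, 157.4]], dtype=float32), array([0.4415, 0.0342, 0.032 ]), 330)
cart (((523.3121948242188, -257.8758544921875), (49.292301177978516, 29.74735450744629), 82.81534576416016), array([[ 505.5, -280.5],
       [ 535. , -284.2],
       [ 541.2, -235.3],
       [ 511.6, -231.6]], dtype=float32), array([ 0.5236, -0.258 ,  0.03  ]), 114)
apron (((607.185546875, -65.01046752929688), (121.0564193725586, 75.1033706665039), 87.0570068359375), array([[ 566.6, -123.5],
       [ 641.6, -127.4],
       [ 647.8,   -6.5],
       [ 572.8,   -2.6]], dtype=float32), array([ 0.607 , -0.0649,  0.004 ]), 669)
cover (((616.4517211914062, 104.69288635253906), (163.7216339111328, 61.073150634765625), 88.09069061279297), array([[583.2,  23.9],
       [644.2,  21.9],
       [649.7, 185.5],
       [588.7, 187.5]], dtype=float32), array([0.6161, 0.1032, 0.06  ]), 563)
cover2 (((616.6979370117188, 113.61685943603516), (182.311
[... 1448 characters left out ...]
 [   0    0    1   51   57   59   54   56   57   59   47   53   66   55
    53   10    0    0   -6   -1    5    1    8    0    5   -5   -2]
 [  -9    1    2   -5   -1   14   34   56   57   58   56   47   53   55
    59   29    4    0    3    7    4    3    5    8    8    0    4]
 [  -1   -1   -2    2    2    4    2   10    9   -3    4    3   10   23
    38    3   24    3    6    7    3    0    4    2    5    4    3]
 [   5    2   -3    5   -5    5    5    5    4   -2    5    6   -2    3
     5    1    2    0    2    6    4   -1   -1    5   -1   -1   -4]
 [   4    7    0    4   -4   -6    3    2   -1   -6    0    0   10   14
     3   -1    1    0    5   -2    3   11    3    0    1   -1    0]]
```

Call:
{"name": "play_rows", "arguments": {
  "moves": [
    [2, -3.6, 0, 0, 0, -0.1],
    [4, -7.2, 0, 0, 0, -0.2],
    [6, -10.8, 0, 0, 0, -0.3],
    [8, -14.4, 0, 0, 0, -0.4],
    [10, -18, 0, 0, 0, -0.5]
  ],
  "gripper": 1
}}

```text
time_s: 0.52
tcp_pos: [0.2327, 0.3776, 0.1925]
tool_rot: [-0.287, 0.647, 0.286, 0.646]
force: [1.1, -0.2, 0.5]
opening: 0.0921
```

Call:
{"name": "play_rows", "arguments": {
  "moves": [
    [2, -3.6, 0, 0, 0, -0.1],
    [4, -7.2, 0, 0, 0, -0.2],
    [6, -10.8, 0, 0, 0, -0.3],
    [8, -14.4, 0, 0, 0, -0.4],
    [10, -18, 0, 0, 0, -0.5]
  ]
}}

```text
time_s: 0.93
tcp_pos: [0.3329, 0.1977, 0.1929]
tool_rot: [-0.117, 0.697, 0.117, 0.697]
force: [1.2, 0.2, -0.4]
opening: 0.0919
```

Call:
{"name": "play_rows", "arguments": {
  "moves": [
    [2, -3.6, 0, 0, 0, -0.1],
    [4, -7.2, 0, 0, 0, -0.2],
    [6, -10.8, 0, 0, 0, -0.3],
    [8, -14.4, 0, 0, 0, -0.4],
    [10, -18, 0, 0, 0, -0.46]
  ]
}}

```text
time_s: 1.35
tcp_pos: [0.433, 0.0174, 0.1929]
tool_rot: [0.045, 0.706, -0.045, 0.706]
force: [1.8, 1.0, -0.1]
opening: 0.0916
```

Call:
{"name": "play_rows", "arguments": {
  "moves": [
    [2, -3.6, 0, 0, 0, 0],
    [4, -7.2, 0, 0, 0, 0],
    [6, -10.8, 0, 0, 0, 0],
    [8, -14.4, 0, 0, 0, 0],
    [9, -18, 0, 0, 0, 0]
  ]
}}

```text
time_s: 1.77
tcp_pos: [0.5237, -0.1625, 0.1924]
tool_rot: [0.043, 0.706, -0.043, 0.706]
force: [-0.1, -0.6, 0.3]
opening: 0.0918
```

Call:
{"name": "play_rows", "arguments": {
  "moves": [
    [0, -3, -2, 0, 0, 0],
    [0, -6, -5, 0, 0, 0],
    [0, -9.6, -8, 0, 0, 0],
    [0, -9.6, -11, 0, 0, 0],
    [0, -9.6, -13, 0, 0, 0]
  ]
}}

```text
time_s: 2.18
tcp_pos: [0.5205, -0.2576, 0.0591]
tool_rot: [0.045, 0.707, -0.043, 0.704]
force: [-1.0, 0.2, -0.4]
opening: 0.0918
```

```bash
python3 - <<'E'
from h import *
f=grab('scene','s1'); cv2.imwrite('pics/s1c.png',cv2.resize(f['img'][140:290,250:440,::-1],None,fx=4,fy=4))
E
```

```text
(no output)
```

View pics/s1c.png

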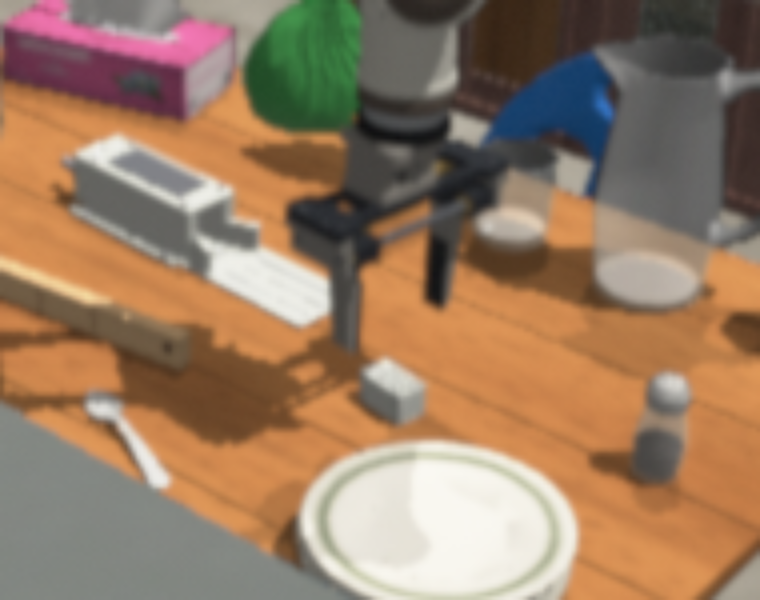

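```bash
python3 - <<'E'
from m import *
f=dict(np.load('s1.npz'))
c=lambda p:(proj(f,p)-[250,140])*4
print('tcp',c([.5205,-.2576,.0591]),c(np.array([.5205+.046,-.2576-.0055,.0591])),c(np.array([.5205-.046,-.2576+.0055,.0591])),'cart top',c([.5234,-.2579,.03]))
for q in [(.5055,-.2805),(.535,-.2842),(.5412,-.2353),(.5116,-.2316)]: print(c([*q,.03]))
print(r.sense()['tcp_pos'])
for n,p in dict(m=(.5817,.0245,.06),m2=(.6417,.0245,.06),ac=(.566,-.1235,.004),ac2=(.6416,-.1274,.004),st=(.455,-.09,.032)).items(): print(n,c(p))
E
```

```text
tcp [387.10132138 345.10606212] [426.63151378 325.27811383] [346.1885451  365.62750063] cart top [387.9567596  373.74935575]
[396.42475442 393.22347535]
[422.13114826 379.91478414]
[379.66949729 354.90987306]
[353.93182891 367.73716914]
[ 0.51827021 -0.25476604  0.05546616]
m [184.53380898 205.19253272]
m2 [228.47393312 182.55696115]
ac [295.73925352 321.83472197]
ac2 [353.06241366 290.62958443]
st [181.30516442 330.98679156]
```

Call:
{"name": "play_rows", "arguments": {
  "moves": [
    [0, 0, 0, 0, 0, 0],
    [0, 0, 0, 0, 0, 0]
  ]
}}

```text
time_s: 2.4
tcp_pos: [0.523, -0.2565, 0.0639]
tool_rot: [0.043, 0.706, -0.043, 0.706]
force: [-0.7, 0.2, 0.4]
opening: 0.0918
```

Call:
{"name": "play_rows", "arguments": {
  "moves": [
    [0, -0.1, -2, 0, 0, 0],
    [0, -0.1, -4, 0, 0, 0],
    [0, -0.1, -5.4, 0, 0, 0],
    [0, -0.1, -5.7, 0, 0, 0],
    [0, -0.1, -5.7, 0, 0, 0]
  ]
}}

```text
time_s: 2.82
tcp_pos: [0.5233, -0.2575, 0.0072]
tool_rot: [0.043, 0.705, -0.043, 0.706]
force: [1.1, 0.5, -0.6]
opening: 0.0919
```

Call:
{"name": "play_rows", "arguments": {
  "moves": [
    [0, 0, 0, 0, 0, 0],
    [0, 0, 0, 0, 0, 0],
    [0, 0, 0, 0, 0, 0],
    [0, 0, 0, 0, 0, 0],
    [0, 0, 0, 0, 0, 0]
  ],
  "gripper": -1
}}

```text
time_s: 3.23
tcp_pos: [0.523, -0.2578, 0.0068]
tool_rot: [0.043, 0.705, -0.043, 0.706]
force: [0.8, 0.8, 0.2]
opening: 0.0609
```

Call:
{"name": "play_rows", "arguments": {
  "moves": [
    [0, 0, 0, 0, 0, 0],
    [0, 0, 0, 0, 0, 0]
  ]
}}

```text
time_s: 3.4
tcp_pos: [0.5227, -0.2576, 0.0062]
tool_rot: [0.043, 0.706, -0.043, 0.706]
force: [-0.4, 1.7, 0.4]
opening: 0.047
```

Call:
{"name": "play_rows", "arguments": {
  "moves": [
    [0, 0, 0, 0, 0, 0],
    [0, 0, 0, 0, 0, 0],
    [0, 0, 0, 0, 0, 0],
    [0, 0, 0, 0, 0, 0],
    [0, 0, 0, 0, 0, 0]
  ]
}}

```text
time_s: 3.82
tcp_pos: [0.5227, -0.2575, 0.0061]
tool_rot: [0.043, 0.706, -0.043, 0.706]
force: [-0.1, -0.6, 1.1]
opening: 0.029
```

Call:
{"name": "play_rows", "arguments": {
  "moves": [
    [0, 0, 0.5, 0, 0, 0],
    [0, 0, 2, 0, 0, 0],
    [0, 0, 4, 0, 0, 0],
    [0, 0, 6, 0, 0, 0],
    [0, 0, 7, 0, 0, 0]
  ]
}}

```text
time_s: 4.23
tcp_pos: [0.5238, -0.2584, 0.079]
tool_rot: [0.042, 0.705, -0.044, 0.707]
force: [0.4, 0.1, -1.2]
opening: 0.0289
```

```bash
python3 - <<'E'
from h import *
f=grab('scene','s2'); cv2.imwrite('pics/s2c.png',cv2.resize(f['img'][140:290,250:440,::-1],None,fx=4,fy=4))
E
```

```text
(no output)
```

View pics/s2c.png

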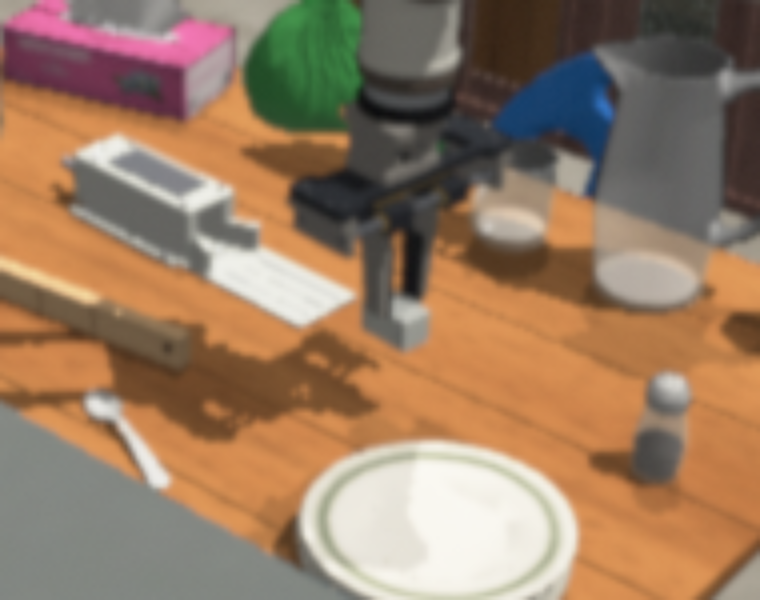

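Call:
{"name": "play_rows", "arguments": {
  "moves": [
    [1.4, 3.5, 0, 0, 0, 0.014],
    [2.8, 7, 0, 0, 0, 0.028],
    [4.2, 10.5, 0, 0, 0, 0.042],
    [5.6, 14, 0, 0, 0, 0.056],
    [7, 17.5, 0, 0, 0, 0.07]
  ]
}}

```text
time_s: 4.7
tcp_pos: [0.5925, -0.0807, 0.0752]
tool_rot: [0.018, 0.707, -0.018, 0.706]
force: [0.3, -0.5, -0.4]
opening: 0.0287
```

Call:
{"name": "play_rows", "arguments": {
  "moves": [
    [1, 2, 0, 0, 0, 0],
    [1.5, 3.5, -1, 0, 0, 0],
    [1.5, 3.5, -3, 0, 0, 0],
    [1.5, 3.5, -4, 0, 0, 0],
    [1.5, 3.5, -4, 0, 0, 0]
  ]
}}

```text
time_s: 5.12
tcp_pos: [0.6046, -0.0467, 0.0323]
tool_rot: [0.019, 0.709, -0.018, 0.704]
force: [-0.7, -0.3, -1.4]
opening: 0.0286
```

Call:
{"name": "play_rows", "arguments": {
  "moves": [
    [0, 0, 0, 0, 0, 0],
    [0, 0, 0, 0, 0, 0]
  ]
}}

```text
time_s: 5.28
tcp_pos: [0.6079, -0.0483, 0.0366]
tool_rot: [0.019, 0.707, -0.019, 0.707]
force: [-0.5, 0.0, -0.4]
opening: 0.0293
```

```bash
python3 - <<'E'
from h import *
f=grab('scene','s3'); cv2.imwrite('pics/s3c.png',cv2.resize(f['img'][140:240,240:380,::-1],None,fx=5.5,fy=5.5,interpolation=cv2.INTER_CUBIC))
f=grab('top','t3'); cv2.imwrite('pics/t3c.png',cv2.resize(f['img'][175:265,230:400,::-1],None,fx=4.7,fy=4.7,interpolation=cv2.INTER_CUBIC))
E
```

```text
(no output)
```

View pics/s3c.png

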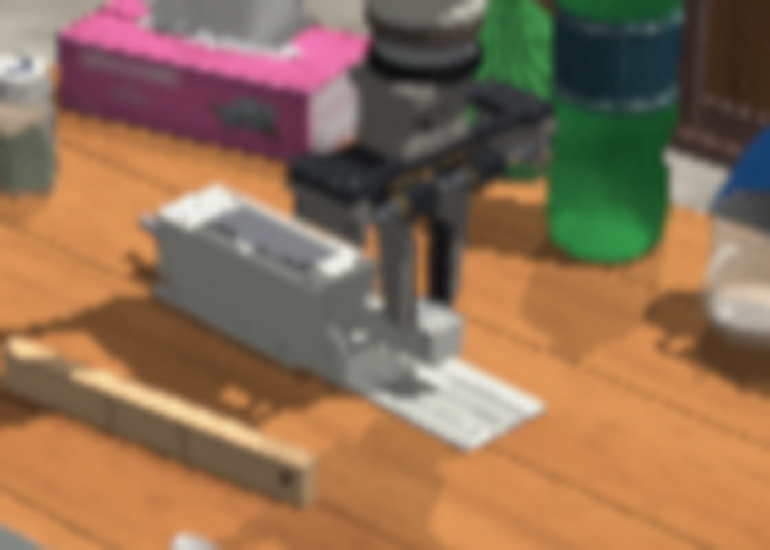

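View pics/t3c.png

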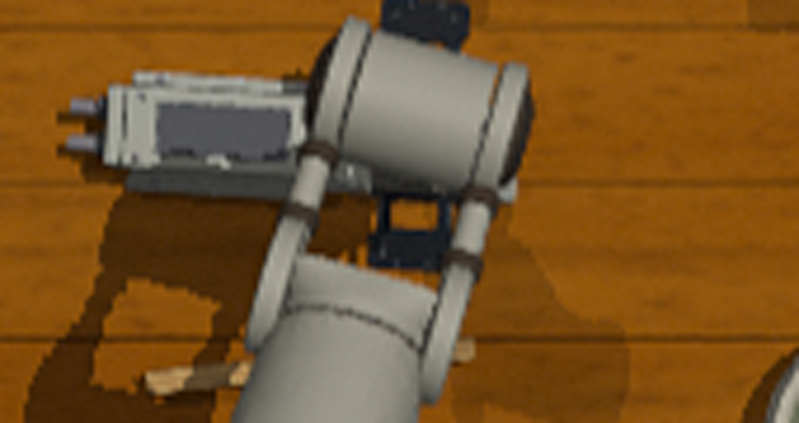

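Call:
{"name": "play_rows", "arguments": {
  "moves": [
    [0, 0, -1, 0, 0, 0],
    [0, 0, -2, 0, 0, 0],
    [0, 0, -2.4, 0, 0, 0],
    [0, 0, -2.5, 0, 0, 0],
    [0, 0, -2.5, 0, 0, 0]
  ]
}}

```text
time_s: 5.8
tcp_pos: [0.6071, -0.0474, 0.0103]
tool_rot: [0.019, 0.707, -0.018, 0.706]
force: [-0.1, -0.4, -1.0]
opening: 0.0287
```

Call:
{"name": "play_rows", "arguments": {
  "moves": [
    [0, 0, 0, 0, 0, 0],
    [0, 0, 0, 0, 0, 0]
  ]
}}

```text
time_s: 5.97
tcp_pos: [0.6077, -0.0475, 0.0109]
tool_rot: [0.018, 0.707, -0.018, 0.707]
force: [1.1, 0.3, -0.5]
opening: 0.0291
```

Call:
{"name": "play_rows", "arguments": {
  "moves": [
    [0, 0, -0.05, 0, 0, 0],
    [0, 0, -0.05, 0, 0, 0]
  ]
}}

```text
time_s: 6.13
tcp_pos: [0.6077, -0.0475, 0.0106]
tool_rot: [0.018, 0.707, -0.018, 0.707]
force: [-0.6, -0.9, -0.9]
opening: 0.0287
```

Call:
{"name": "play_rows", "arguments": {
  "moves": [
    [0, 0, 0, 0, 0, 0],
    [0, 0, 0, 0, 0, 0],
    [0, 0, 0, 0, 0, 0],
    [0, 0, 0, 0, 0, 0],
    [0, 0, 0, 0, 0, 0]
  ],
  "gripper": 0.3
}}

```text
time_s: 6.55
tcp_pos: [0.6077, -0.0475, 0.0107]
tool_rot: [0.018, 0.707, -0.018, 0.707]
force: [-0.0, 0.5, 0.2]
opening: 0.0592
```

Call:
{"name": "play_rows", "arguments": {
  "moves": [
    [0, 0, 0.5, 0, 0, 0],
    [0, 0, 2, 0, 0, 0],
    [0, 0, 5, 0, 0, 0],
    [0, 0, 9, 0, 0, 0],
    [0, 0, 12, 0, 0, 0]
  ]
}}

```text
time_s: 6.97
tcp_pos: [0.6081, -0.0476, 0.1335]
tool_rot: [0.018, 0.706, -0.019, 0.707]
force: [1.4, -1.3, 0.5]
opening: 0.0596
```

Call:
{"name": "play_rows", "arguments": {
  "moves": [
    [-3.5, 1.4, 0, 0, 0, 0.04],
    [-7, 2.8, 0, 0, 0, 0.08],
    [-10.5, 4.2, 0, 0, 0, 0.12],
    [-14, 5.6, 0, 0, 0, 0.159],
    [-16.5, 6.6, -2, 0, 0, 0.159]
  ]
}}

```text
time_s: 7.38
tcp_pos: [0.4431, 0.0189, 0.1137]
tool_rot: [-0.039, 0.704, 0.038, 0.708]
force: [0.8, -0.0, 0.5]
opening: 0.0596
```

Call:
{"name": "play_rows", "arguments": {
  "moves": [
    [0, 0, -2, 0, 0, 0],
    [0, 0, -4, 0, 0, 0],
    [0, 0, -5, 0, 0, 0],
    [0, 0, -5, 0, 0, 0]
  ]
}}

```text
time_s: 7.72
tcp_pos: [0.4409, 0.0189, 0.0588]
tool_rot: [-0.037, 0.707, 0.038, 0.705]
force: [-0.6, -0.1, 0.4]
opening: 0.0598
```

```bash
python3 - <<'E'
from m import *
f=grab('scene','s4'); cv2.imwrite('pics/s4c.png',cv2.resize(f['img'][140:240,240:380,::-1],None,fx=5.5,fy=5.5,interpolation=cv2.INTER_CUBIC))
c=lambda p:(proj(f,p)-[240,140])*5.5
for p in [(.4433,.0189,.032),(.4433,.0189,.0),(.4282,.156,.032),(.455,-.0895,.032)]: print(c(p))
f=grab('top','t4'); cv2.imwrite('pics/t4c.png',cv2.resize(f['img'][175:265,230:400,::-1],None,fx=4.7,fy=4.7,interpolation=cv2.INTER_CUBIC))
print(r.sense()['tcp_pos'])
E
```

```text
[166.25316543 400.64586116]
[167.85463564 443.48371479]
[  3.87072864 336.95517011]
[303.70028406 454.81424055]
[0.4431996  0.01827355 0.06120588]
```

View pics/s4c.png

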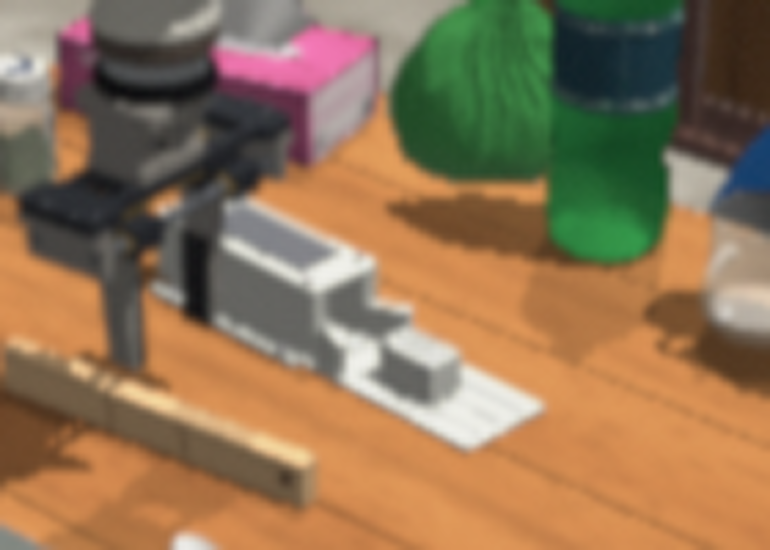

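View pics/t4c.png

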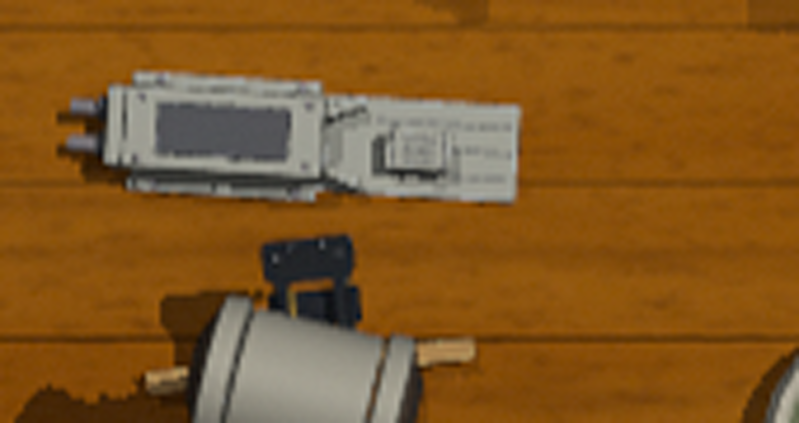

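Call:
{"name": "play_rows", "arguments": {
  "moves": [
    [0, 0, -2, 0, 0, 0],
    [0, 0, -4, 0, 0, 0],
    [0, 0, -5.4, 0, 0, 0],
    [0, 0, -5.6, 0, 0, 0],
    [0, 0, -5.6, 0, 0, 0]
  ]
}}

```text
time_s: 8.23
tcp_pos: [0.4431, 0.0183, 0.005]
tool_rot: [-0.038, 0.706, 0.038, 0.706]
force: [-0.4, 0.8, 0.4]
opening: 0.0596
```

Call:
{"name": "play_rows", "arguments": {
  "moves": [
    [0, 0, 0, 0, 0, 0],
    [0, 0, 0, 0, 0, 0],
    [0, 0, 0, 0, 0, 0],
    [0, 0, 0, 0, 0, 0],
    [0, 0, 0, 0, 0, 0]
  ],
  "gripper": -1
}}

```text
time_s: 8.65
tcp_pos: [0.4431, 0.0184, 0.0051]
tool_rot: [-0.038, 0.706, 0.038, 0.706]
force: [-0.5, 0.2, 0.0]
opening: 0.0289
```

Call:
{"name": "play_rows", "arguments": {
  "moves": [
    [0, 0, 0, 0, 0, 0],
    [0, 0, 0, 0, 0, 0],
    [0, 0, 0, 0, 0, 0],
    [0, 0, 0, 0, 0, 0]
  ]
}}

```text
time_s: 8.98
tcp_pos: [0.4428, 0.0184, 0.0047]
tool_rot: [-0.038, 0.706, 0.038, 0.706]
force: [0.2, -0.2, 1.7]
opening: 0.0156
```

Call:
{"name": "play_rows", "arguments": {
  "moves": [
    [0, 0, 0, 0, 0, 0],
    [0, 0, 1, 0, 0, 0],
    [0, 0, 3, 0, 0, 0],
    [0, 0, 5, 0, 0, 0],
    [0, 0, 6, 0, 0, 0]
  ]
}}

```text
time_s: 9.4
tcp_pos: [0.4438, 0.0183, 0.0671]
tool_rot: [-0.038, 0.705, 0.038, 0.707]
force: [1.0, -0.6, -0.2]
opening: 0.0153
```

Call:
{"name": "play_rows", "arguments": {
  "moves": [
    [0, -3, 0, 0, 0, 0],
    [0, -6.5, 0, 0, 0, -0.04],
    [0, -10, 0, 0, 0, -0.08],
    [0, -13.5, 0, 0, 0, -0.12],
    [0, -17, 0, 0, 0, -0.159]
  ]
}}

```text
time_s: 9.82
tcp_pos: [0.4422, -0.153, 0.0648]
tool_rot: [0.019, 0.707, -0.019, 0.707]
force: [0.5, -0.1, -0.5]
opening: 0.0157
```

Call:
{"name": "play_rows", "arguments": {
  "moves": [
    [1.5, -2.9, 0, 0, 0, 0],
    [4, -5.9, 0, 0, 0, 0],
    [7, -6.9, 0, 0, 0, 0],
    [10, -6.9, 0, 0, 0, 0],
    [12, -6.9, 0, 0, 0, 0]
  ]
}}

```text
time_s: 10.23
tcp_pos: [0.5646, -0.2216, 0.0646]
tool_rot: [0.019, 0.707, -0.019, 0.707]
force: [0.1, -1.2, -0.9]
opening: 0.0153
```

Call:
{"name": "play_rows", "arguments": {
  "moves": [
    [2, 0, 0, 0, 0, 0],
    [3.6, 0, 0, 0, 0, 0],
    [3.6, 0, -1, 0, 0, 0],
    [3.6, 0, -1.5, 0, 0, 0],
    [3.6, 0, -1.5, 0, 0, 0]
  ]
}}

```text
time_s: 10.65
tcp_pos: [0.5962, -0.2194, 0.0469]
tool_rot: [0.019, 0.709, -0.018, 0.705]
force: [0.3, 0.3, -0.9]
opening: 0.0152
```

Call:
{"name": "play_rows", "arguments": {
  "moves": [
    [0, 0, 0, 0, 0, 0]
  ]
}}

```text
time_s: 10.73
tcp_pos: [0.5969, -0.2199, 0.0483]
tool_rot: [0.019, 0.708, -0.018, 0.706]
force: [-0.5, 0.1, -1.3]
opening: 0.0155
```

```bash
python3 - <<'E'
from m import *
f=grab('scene','s5'); cv2.imwrite('pics/s5c.png',cv2.resize(f['img'][140:240,250:390,::-1],None,fx=5.5,fy=5.5,interpolation=cv2.INTER_CUBIC))
f=grab('top','t5'); cv2.imwrite('pics/t5c.png',cv2.resize(f['img'][175:265,260:430,::-1],None,fx=4.7,fy=4.7,interpolation=cv2.INTER_CUBIC))
print(r.sense()['tcp_pos'])
E
```

```text
[ 0.59787924 -0.22052831  0.04959893]
```

View pics/s5c.png

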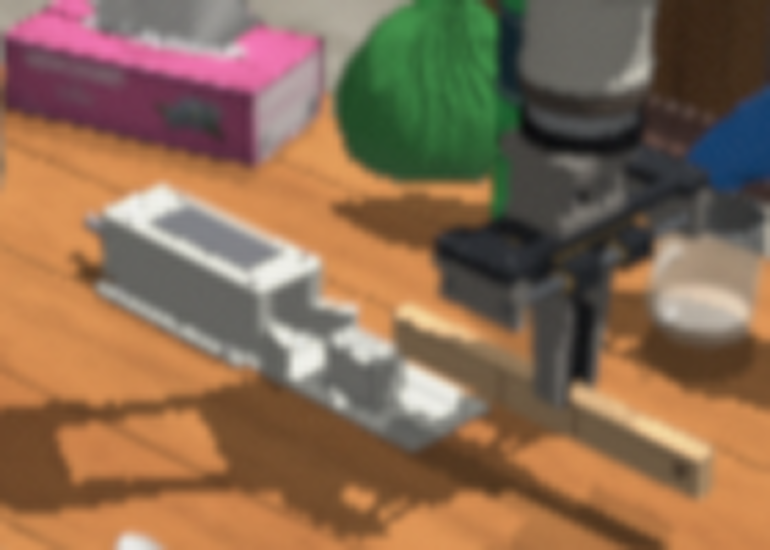

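View pics/t5c.png

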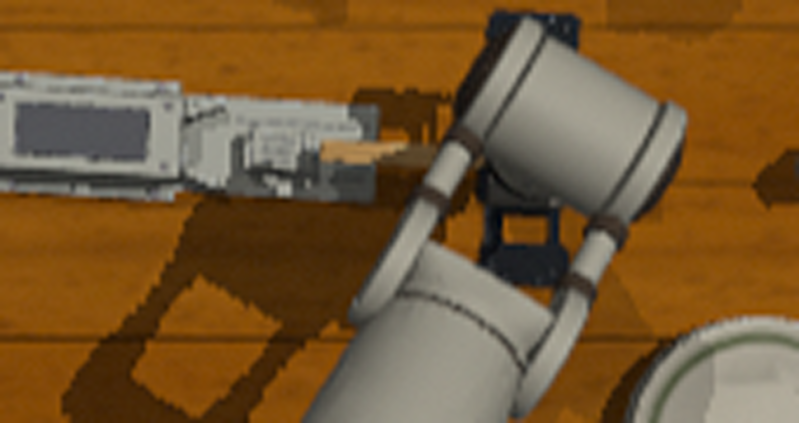

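```bash
python3 - <<'E'
from m import *
f=dict(np.load('s5.npz'))
c=lambda p:(proj(f,p)-[250,140])*5.5
t=np.array([.598,-.2205]);d=np.array([.052,.9986]);n=np.array([-.9986,.052])*.008
for s in(.1404,-.1096):
  for k in(1,-1):
   for z in(.0766,.0446): print(s,k,z,c([*(t+d*s+n*k),z]))
E
```

```text
0.1404 1 0.0766 [388.85059355 303.40492802]
0.1404 1 0.0446 [387.91450289 346.53010129]
0.1404 -1 0.0766 [405.89242082 294.99961364]
0.1404 -1 0.0446 [404.80817507 337.95279271]
-0.1096 1 0.0766 [696.99260149 450.55163168]
-0.1096 1 0.0446 [692.91699824 496.2374735 ]
-0.1096 -1 0.0766 [713.67489929 440.42764372]
-0.1096 -1 0.0446 [709.46066578 485.92641278]
```

Call:
{"name": "play_rows", "arguments": {
  "moves": [
    [0, 0, -1, 0, 0, 0],
    [0, 0, -2, 0, 0, 0],
    [0, 0, -3, 0, 0, 0],
    [0, 0, -3.3, 0, 0, 0],
    [0, 0, -3.3, 0, 0, 0]
  ]
}}

```text
time_s: 11.25
tcp_pos: [0.5972, -0.2197, 0.0144]
tool_rot: [0.019, 0.708, -0.018, 0.706]
force: [0.2, -0.1, -0.9]
opening: 0.0154
```

```bash
python3 - <<'E'
from m import *
f=grab('scene','s6'); cv2.imwrite('pics/s6c.png',cv2.resize(f['img'][140:240,250:390,::-1],None,fx=5.5,fy=5.5,interpolation=cv2.INTER_CUBIC))
s=r.sense();print(s['tcp_pos'],s['force'])
E
```

```text
[ 0.59794819 -0.22013692  0.01546014] [-0.01613788  0.49805836 -0.38914468]
```

View pics/s6c.png

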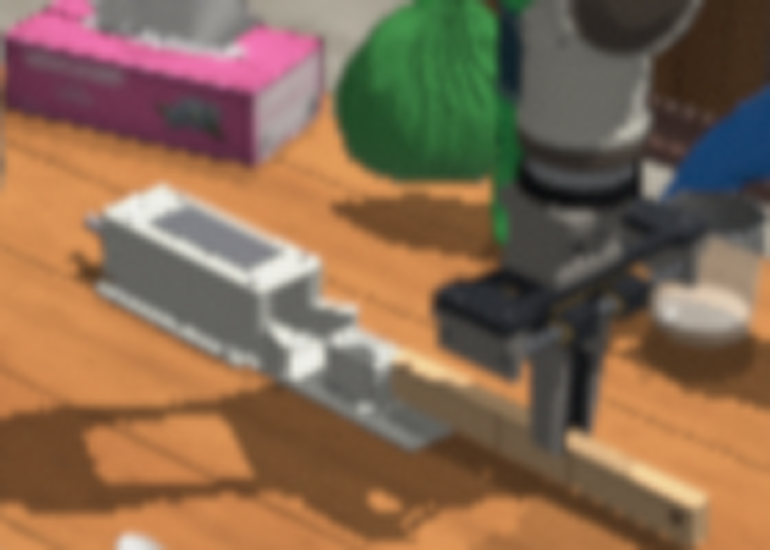

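Call:
{"name": "play_rows", "arguments": {
  "moves": [
    [0.1, 0, -0.2, 0, 0, 0],
    [0.1, 0, -0.3, 0, 0, 0],
    [0.1, 0.2, -0.3, 0, 0, 0],
    [0.1, 0.5, -0.3, 0, 0, 0],
    [0.15, 0.8, -0.3, 0, 0, 0]
  ]
}}

```text
time_s: 11.72
tcp_pos: [0.6003, -0.2123, 0.0138]
tool_rot: [0.018, 0.707, -0.018, 0.707]
force: [-0.1, 0.6, -1.1]
opening: 0.0152
```

Call:
{"name": "play_rows", "arguments": {
  "moves": [
    [0.03, 0.5, 0, 0, 0, 0],
    [0.05, 1, 0, 0, 0, 0],
    [0.08, 1.5, 0, 0, 0, 0],
    [0.1, 2, 0, 0, 0, 0],
    [0.13, 2.5, 0, 0, 0, 0]
  ]
}}

```text
time_s: 12.13
tcp_pos: [0.6015, -0.1869, 0.0137]
tool_rot: [0.018, 0.707, -0.018, 0.707]
force: [-0.2, 0.2, -1.0]
opening: 0.0157
```

Call:
{"name": "play_rows", "arguments": {
  "moves": [
    [0.03, 0.5, 0, 0, 0, 0],
    [0.05, 1, 0, 0, 0, 0],
    [0.08, 1.5, 0, 0, 0, 0],
    [0.1, 2, 0, 0, 0, 0],
    [0.13, 2.5, 0, 0, 0, 0]
  ]
}}

```text
time_s: 12.55
tcp_pos: [0.6028, -0.1621, 0.0137]
tool_rot: [0.018, 0.707, -0.018, 0.707]
force: [0.8, -0.7, -0.3]
opening: 0.0155
```

```bash
python3 - <<'E'
from m import *
f=grab('scene','s7'); cv2.imwrite('pics/s7c.png',cv2.resize(f['img'][140:240,250:390,::-1],None,fx=5.5,fy=5.5,interpolation=cv2.INTER_CUBIC))
f=grab('top','t7'); cv2.imwrite('pics/t7c.png',cv2.resize(f['img'][175:265,260:430,::-1],None,fx=4.7,fy=4.7,interpolation=cv2.INTER_CUBIC))
s=r.sense();print(s['tcp_pos'],s['force'])
E
```

```text
[ 0.60267551 -0.16155219  0.01348996] [ 0.43533826 -0.12397222 -0.97892211]
```

View pics/s7c.png

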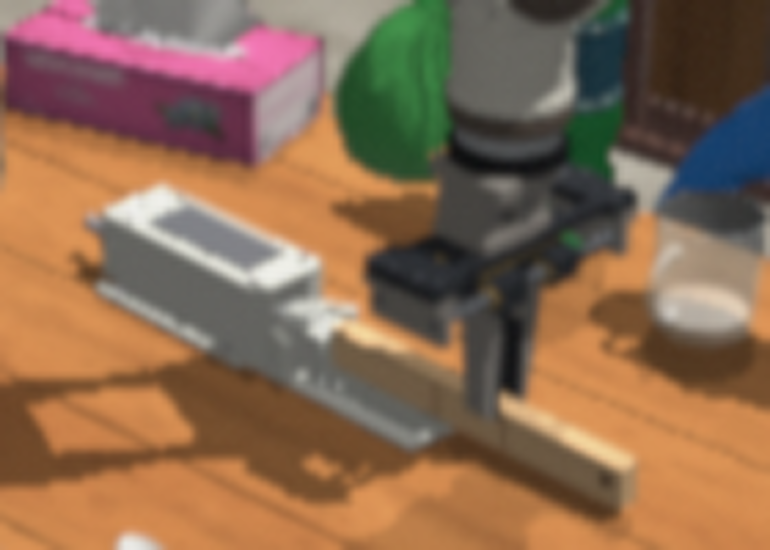

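View pics/t7c.png

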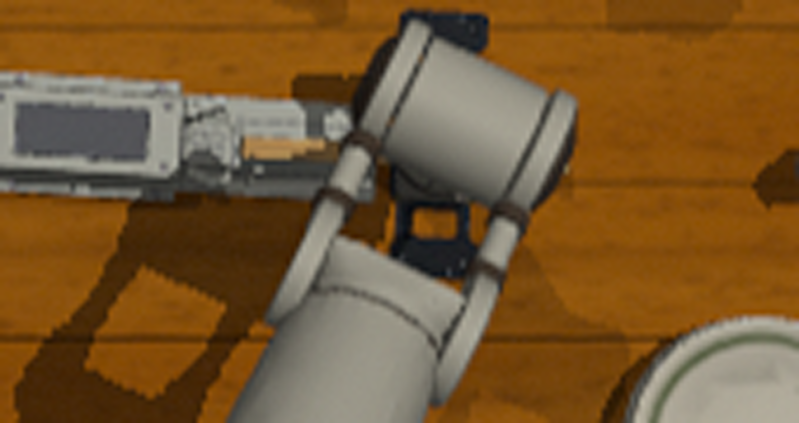

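Call:
{"name": "play_rows", "arguments": {
  "moves": [
    [0.02, 0.4, 0, 0, 0, 0],
    [0.04, 0.8, 0, 0, 0, 0],
    [0.06, 1.2, 0, 0, 0, 0],
    [0.08, 1.6, 0, 0, 0, 0],
    [0.1, 2, 0, 0, 0, 0]
  ]
}}

```text
time_s: 13.07
tcp_pos: [0.6038, -0.1421, 0.0136]
tool_rot: [0.018, 0.707, -0.018, 0.707]
force: [0.0, -0.0, -0.6]
opening: 0.0152
```

Call:
{"name": "play_rows", "arguments": {
  "moves": [
    [0.02, 0.4, 0, 0, 0, 0],
    [0.04, 0.8, 0, 0, 0, 0],
    [0.06, 1.2, 0, 0, 0, 0],
    [0.08, 1.6, 0, 0, 0, 0],
    [0.1, 2, 0, 0, 0, 0]
  ]
}}

```text
time_s: 13.48
tcp_pos: [0.6048, -0.1221, 0.0136]
tool_rot: [0.018, 0.707, -0.018, 0.707]
force: [0.0, 0.0, -0.8]
opening: 0.0152
```

Call:
{"name": "play_rows", "arguments": {
  "moves": [
    [0.02, 0.3, 0, 0, 0, 0],
    [0.03, 0.6, 0, 0, 0, 0],
    [0.05, 0.9, 0, 0, 0, 0],
    [0.06, 1.2, 0, 0, 0, 0],
    [0.08, 1.5, 0, 0, 0, 0]
  ]
}}

```text
time_s: 13.9
tcp_pos: [0.6065, -0.109, 0.0143]
tool_rot: [0.018, 0.706, -0.019, 0.708]
force: [0.7, -4.9, -0.4]
opening: 0.0152
```

Call:
{"name": "play_rows", "arguments": {
  "moves": [
    [0.02, 0.3, 0, 0, 0, 0],
    [0.03, 0.6, 0, 0, 0, 0],
    [0.05, 0.9, 0, 0, 0, 0],
    [0.06, 1.2, 0, 0, 0, 0],
    [0.08, 1.5, 0, 0, 0, 0]
  ]
}}

```text
time_s: 14.32
tcp_pos: [0.6067, -0.0926, 0.0138]
tool_rot: [0.018, 0.707, -0.019, 0.707]
force: [1.1, -4.4, -1.0]
opening: 0.0155
```

Call:
{"name": "play_rows", "arguments": {
  "moves": [
    [0.01, 0.2, 0, 0, 0, 0],
    [0.02, 0.4, 0, 0, 0, 0],
    [0.03, 0.6, 0, 0, 0, 0],
    [0.04, 0.8, 0, 0, 0, 0],
    [0.05, 1, 0, 0, 0, 0]
  ]
}}

```text
time_s: 14.73
tcp_pos: [0.607, -0.0824, 0.0136]
tool_rot: [0.018, 0.707, -0.018, 0.707]
force: [2.1, -4.7, -0.8]
opening: 0.0153
```

Call:
{"name": "play_rows", "arguments": {
  "moves": [
    [0.01, 0.1, 0, 0, 0, 0],
    [0.01, 0.2, 0, 0, 0, 0],
    [0.02, 0.3, 0, 0, 0, 0],
    [0.02, 0.4, 0, 0, 0, 0],
    [0.02, 0.5, 0, 0, 0, 0]
  ]
}}

```text
time_s: 15.15
tcp_pos: [0.6071, -0.0775, 0.0136]
tool_rot: [0.018, 0.707, -0.018, 0.707]
force: [1.7, -4.0, -1.1]
opening: 0.0153
```

```bash
python3 - <<'E'
from m import *
for i in range(3):
  s=r.sense();print(s['tcp_pos'],s['force'],s['time_s'])
E
```

```text
[ 0.60706315 -0.07748959  0.01359614] [ 1.66736113 -3.9592903  -1.1052847 ] 15.15
[ 0.60706315 -0.07748959  0.01359614] [ 1.66736113 -3.9592903  -1.1052847 ] 15.15
[ 0.60706315 -0.07748959  0.01359614] [ 1.66736113 -3.9592903  -1.1052847 ] 15.15
```

Call:
{"name": "play_rows", "arguments": {
  "moves": [
    [0, 0.06, 0, 0, 0, 0],
    [0, 0.12, 0, 0, 0, 0],
    [0.01, 0.18, 0, 0, 0, 0],
    [0.01, 0.24, 0, 0, 0, 0],
    [0.01, 0.3, 0, 0, 0, 0]
  ]
}}

```text
time_s: 15.57
tcp_pos: [0.6072, -0.0745, 0.0136]
tool_rot: [0.018, 0.707, -0.018, 0.707]
force: [0.7, -5.1, -1.0]
opening: 0.0154
```

Call:
{"name": "play_rows", "arguments": {
  "moves": [
    [0, 0.06, 0, 0, 0, 0],
    [0, 0.12, 0, 0, 0, 0],
    [0.01, 0.18, 0, 0, 0, 0],
    [0.01, 0.24, 0, 0, 0, 0],
    [0.01, 0.3, 0, 0, 0, 0]
  ]
}}

```text
time_s: 15.98
tcp_pos: [0.6073, -0.0714, 0.0136]
tool_rot: [0.018, 0.707, -0.018, 0.707]
force: [1.6, -4.0, 0.2]
opening: 0.0155
```

Call:
{"name": "play_rows", "arguments": {
  "moves": [
    [0, 0.05, 0, 0, 0, 0],
    [0, 0.1, 0, 0, 0, 0],
    [0.01, 0.15, 0, 0, 0, 0],
    [0.01, 0.2, 0, 0, 0, 0],
    [0.01, 0.2, 0, 0, 0, 0]
  ]
}}

```text
time_s: 16.4
tcp_pos: [0.6074, -0.0694, 0.0136]
tool_rot: [0.018, 0.707, -0.018, 0.707]
force: [1.0, -4.6, 0.1]
opening: 0.0154
```

Drag steady at ~4.5 N; no seal yet (lead ≈ 96 mm).

Call:
{"name": "play_rows", "arguments": {
  "moves": [
    [0, 0.06, 0, 0, 0, 0],
    [0, 0.12, 0, 0, 0, 0],
    [0.01, 0.18, 0, 0, 0, 0],
    [0.01, 0.24, 0, 0, 0, 0],
    [0.01, 0.3, 0, 0, 0, 0]
  ]
}}

```text
time_s: 16.82
tcp_pos: [0.6076, -0.0673, 0.0138]
tool_rot: [0.018, 0.707, -0.019, 0.707]
force: [0.7, -7.2, -1.1]
opening: 0.0154
```

Call:
{"name": "play_rows", "arguments": {
  "moves": [
    [0, 0.05, 0, 0, 0, 0],
    [0, 0.1, 0, 0, 0, 0],
    [0.01, 0.15, 0, 0, 0, 0],
    [0.01, 0.2, 0, 0, 0, 0],
    [0.01, 0.25, 0, 0, 0, 0]
  ]
}}

```text
time_s: 17.23
tcp_pos: [0.608, -0.0663, 0.0142]
tool_rot: [0.017, 0.706, -0.02, 0.707]
force: [1.3, -11.6, -0.4]
opening: 0.0153
```

Call:
{"name": "play_rows", "arguments": {
  "moves": [
    [0, 0.05, 0, 0, 0, 0],
    [0, 0.1, 0, 0, 0, 0],
    [0.01, 0.15, 0, 0, 0, 0],
    [0.01, 0.2, 0, 0, 0, 0],
    [0.01, 0.25, 0, 0, 0, 0]
  ]
}}

```text
time_s: 17.65
tcp_pos: [0.6084, -0.0652, 0.0145]
tool_rot: [0.016, 0.706, -0.02, 0.707]
force: [1.5, -15.5, 0.7]
opening: 0.0154
```

Call:
{"name": "play_rows", "arguments": {
  "moves": [
    [0, 0.05, 0, 0, 0, 0],
    [0, 0.1, 0, 0, 0, 0],
    [0.01, 0.15, 0, 0, 0, 0],
    [0.01, 0.2, 0, 0, 0, 0],
    [0.01, 0.2, 0, 0, 0, 0]
  ]
}}

```text
time_s: 18.07
tcp_pos: [0.6087, -0.0644, 0.0148]
tool_rot: [0.015, 0.706, -0.021, 0.708]
force: [0.5, -18.5, 0.9]
opening: 0.0155
```

Call:
{"name": "play_rows", "arguments": {
  "moves": [
    [0, 0, 0, 0, 0, 0],
    [0, 0, 0, 0, 0, 0]
  ]
}}

```text
time_s: 18.23
tcp_pos: [0.6086, -0.0644, 0.0147]
tool_rot: [0.015, 0.706, -0.021, 0.708]
force: [0.1, -17.7, 1.8]
opening: 0.0152
```

Call:
{"name": "play_rows", "arguments": {
  "moves": [
    [0, 0.03, 0, 0, 0, 0],
    [0, 0.06, 0, 0, 0, 0],
    [0, 0.06, 0, 0, 0, 0],
    [0, 0.06, 0, 0, 0, 0],
    [0, 0.06, 0, 0, 0, 0]
  ]
}}

```text
time_s: 18.65
tcp_pos: [0.6087, -0.0642, 0.0148]
tool_rot: [0.015, 0.706, -0.021, 0.708]
force: [-0.1, -18.8, 0.6]
opening: 0.0158
```

Call:
{"name": "play_rows", "arguments": {
  "moves": [
    [0, 0, 0, 0, 0, 0],
    [0, 0, 0, 0, 0, 0],
    [0, 0, 0, 0, 0, 0],
    [0, 0, 0, 0, 0, 0],
    [0, 0, 0, 0, 0, 0]
  ]
}}

```text
time_s: 19.07
tcp_pos: [0.6087, -0.0642, 0.0148]
tool_rot: [0.015, 0.706, -0.021, 0.708]
force: [0.3, -19.1, 0.0]
opening: 0.0154
```

Call:
{"name": "play_rows", "arguments": {
  "moves": [
    [0, -0.3, 0, 0, 0, 0],
    [-0.04, -0.8, 0, 0, 0, 0],
    [-0.07, -1.4, 0, 0, 0, 0],
    [-0.1, -2.2, 0, 0, 0, 0],
    [-0.15, -3, 0, 0, 0, 0]
  ]
}}

```text
time_s: 19.48
tcp_pos: [0.6054, -0.0884, 0.0129]
tool_rot: [0.019, 0.708, -0.018, 0.706]
force: [0.8, 0.2, -1.3]
opening: 0.0157
```

Call:
{"name": "play_rows", "arguments": {
  "moves": [
    [-0.05, -1, 0, 0, 0, 0],
    [-0.1, -2, 0, 0, 0, 0],
    [-0.15, -3, 0, 0, 0, 0],
    [-0.2, -4, 0, 0, 0, 0],
    [-0.25, -5, 0, 0, 0, 0]
  ]
}}

```text
time_s: 19.9
tcp_pos: [0.6037, -0.1401, 0.0136]
tool_rot: [0.019, 0.707, -0.018, 0.707]
force: [-0.3, -0.6, -1.2]
opening: 0.0152
```

Call:
{"name": "play_rows", "arguments": {
  "moves": [
    [-0.05, -1, 0, 0, 0, 0],
    [-0.1, -2, 0, 0, 0, 0],
    [-0.15, -3, 0, 0, 0, 0],
    [-0.2, -4, 0, 0, 0, 0],
    [-0.25, -5, 0, 0, 0, 0]
  ]
}}

```text
time_s: 20.32
tcp_pos: [0.6012, -0.1899, 0.0136]
tool_rot: [0.018, 0.707, -0.018, 0.707]
force: [-0.8, -0.2, -0.3]
opening: 0.0153
```

Call:
{"name": "play_rows", "arguments": {
  "moves": [
    [-0.05, -1, 0, 0, 0, 0],
    [-0.1, -2, 0, 0, 0, 0],
    [-0.15, -3, 0, 0, 0, 0],
    [-0.15, -3, 1, 0, 0, 0],
    [-0.15, -3, 3, 0, 0, 0]
  ]
}}

```text
time_s: 20.73
tcp_pos: [0.5976, -0.2183, 0.0415]
tool_rot: [0.02, 0.709, -0.018, 0.705]
force: [0.4, 1.0, -1.5]
opening: 0.0154
```

```bash
python3 - <<'E'
from m import *
f=grab('scene','s8'); cv2.imwrite('pics/s8c.png',cv2.resize(f['img'][140:260,250:410,::-1],None,fx=5,fy=5,interpolation=cv2.INTER_CUBIC))
f=grab('top','t8'); cv2.imwrite('pics/t8c.png',cv2.resize(f['img'][175:305,260:430,::-1],None,fx=4.6,fy=4.6,interpolation=cv2.INTER_CUBIC))
s=r.sense();print(s['tcp_pos'],s['force'],s['tool_rot'])
E
```

```text
[ 0.60234697 -0.22034979  0.0475965 ] [ 1.06704668 -0.08972267 -0.52126794] [ 0.01733357  0.70474832 -0.01950289  0.70897743]
```

View pics/s8c.png

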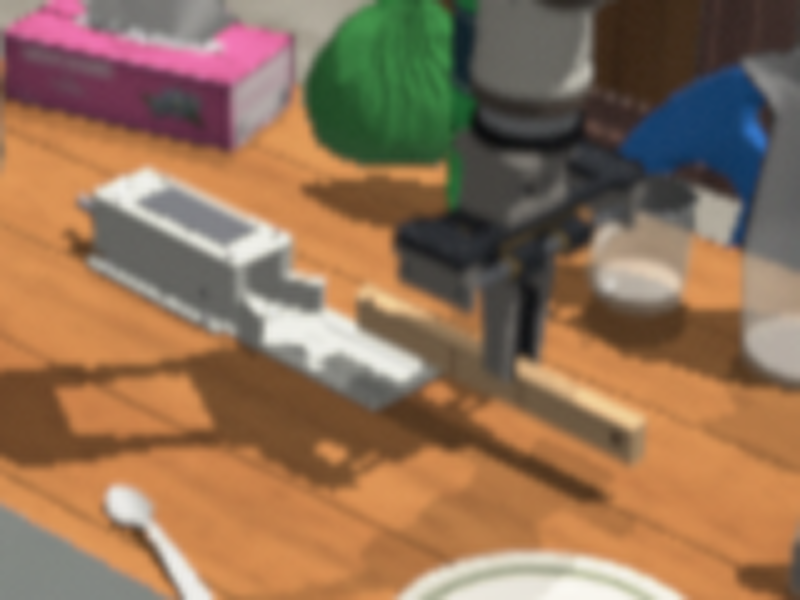

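View pics/t8c.png

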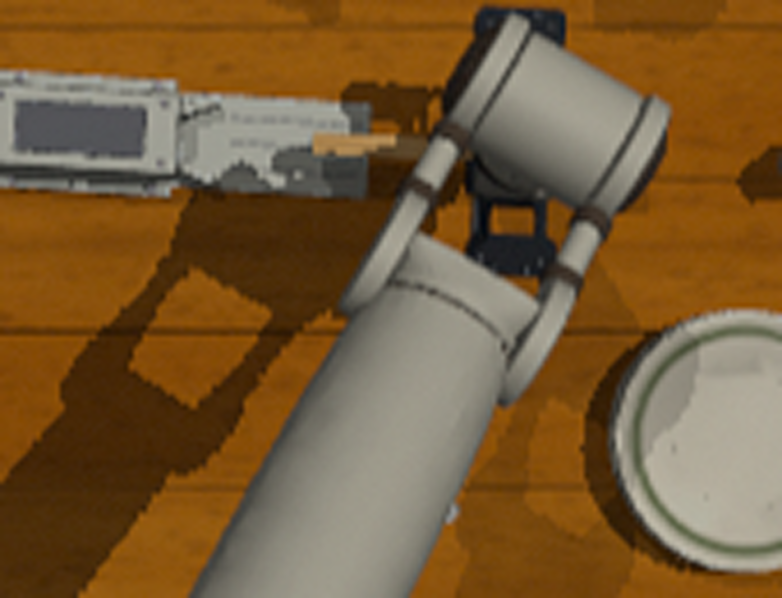

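Call:
{"name": "play_rows", "arguments": {
  "moves": [
    [0, 0, 2, 0, 0, 0],
    [-3.5, 0, 2, 0, 0, 0],
    [-7, 1, 2, 0, 0, 0],
    [-10.5, 2, 2, 0, 0, 0],
    [-14, 4, 2, 0, 0, 0]
  ]
}}

```text
time_s: 21.25
tcp_pos: [0.4585, -0.1793, 0.0635]
tool_rot: [0.018, 0.707, -0.019, 0.707]
force: [-1.3, 0.8, -0.5]
opening: 0.0158
```

Call:
{"name": "play_rows", "arguments": {
  "moves": [
    [-1, 3.5, 0, 0, 0, 0.05],
    [-1, 7, 0, 0, 0, 0.1],
    [-1, 10.5, 0, 0, 0, 0.15],
    [-1, 14, 0, 0, 0, 0.159],
    [-1, 17, 0, 0, 0, 0.159]
  ]
}}

```text
time_s: 21.67
tcp_pos: [0.4492, -0.0067, 0.0636]
tool_rot: [-0.038, 0.706, 0.038, 0.706]
force: [-0.0, 0.1, -0.6]
opening: 0.0155
```

Call:
{"name": "play_rows", "arguments": {
  "moves": [
    [0, 0, -1, 0, 0, 0],
    [0, 0, -2.5, 0, 0, 0],
    [0, 0, -4, 0, 0, 0],
    [0, 0, -4.5, 0, 0, 0],
    [0, 0, -4.5, 0, 0, 0]
  ]
}}

```text
time_s: 22.08
tcp_pos: [0.4483, -0.0088, 0.017]
tool_rot: [-0.037, 0.707, 0.038, 0.705]
force: [0.0, 0.4, -0.8]
opening: 0.0154
```

Call:
{"name": "play_rows", "arguments": {
  "moves": [
    [0, 0, 0, 0, 0, 0],
    [0, 0, 0, 0, 0, 0],
    [0, 0, 0, 0, 0, 0]
  ]
}}

```text
time_s: 22.33
tcp_pos: [0.4506, -0.0094, 0.0195]
tool_rot: [-0.038, 0.705, 0.037, 0.707]
force: [-0.7, 0.9, -0.3]
opening: 0.0156
```

Call:
{"name": "play_rows", "arguments": {
  "moves": [
    [0, 0, -0.5, 0, 0, 0],
    [0, 0, -1, 0, 0, 0],
    [0, 0, -1.2, 0, 0, 0],
    [0, 0, -1.2, 0, 0, 0],
    [0, 0, -1.2, 0, 0, 0]
  ]
}}

```text
time_s: 22.75
tcp_pos: [0.4495, -0.0088, 0.0063]
tool_rot: [-0.038, 0.706, 0.038, 0.706]
force: [-0.3, 0.2, -0.3]
opening: 0.0154
```

Call:
{"name": "play_rows", "arguments": {
  "moves": [
    [0, 0, 0, 0, 0, 0],
    [0, 0, 0, 0, 0, 0]
  ]
}}

```text
time_s: 22.92
tcp_pos: [0.4499, -0.009, 0.0067]
tool_rot: [-0.038, 0.706, 0.038, 0.706]
force: [0.5, -0.2, 0.1]
opening: 0.0152
```

Call:
{"name": "play_rows", "arguments": {
  "moves": [
    [0, 0, -0.1, 0, 0, 0],
    [0, 0, -0.15, 0, 0, 0],
    [0, 0, -0.15, 0, 0, 0]
  ]
}}

```text
time_s: 23.17
tcp_pos: [0.4497, -0.0089, 0.005]
tool_rot: [-0.038, 0.706, 0.038, 0.706]
force: [-0.1, -0.1, -0.9]
opening: 0.0154
```

Call:
{"name": "play_rows", "arguments": {
  "moves": [
    [0, 0, 0, 0, 0, 0],
    [0, 0, 0, 0, 0, 0],
    [0, 0, 0, 0, 0, 0],
    [0, 0, 0, 0, 0, 0],
    [0, 0, 0, 0, 0, 0]
  ],
  "gripper": 0.3
}}

```text
time_s: 23.58
tcp_pos: [0.4498, -0.0089, 0.0052]
tool_rot: [-0.038, 0.706, 0.038, 0.706]
force: [-0.7, 0.1, 0.5]
opening: 0.0463
```

Call:
{"name": "play_rows", "arguments": {
  "moves": [
    [0, 0, 0.5, 0, 0, 0],
    [0, 0, 3, 0, 0, 0],
    [0, 0, 7, 0, 0, 0],
    [0, 0, 11, 0, 0, 0],
    [0, 0, 14, 0, 0, 0]
  ]
}}

```text
time_s: 24.0
tcp_pos: [0.4506, -0.0091, 0.1487]
tool_rot: [-0.038, 0.705, 0.037, 0.707]
force: [0.7, -0.8, 0.6]
opening: 0.0599
```

Call:
{"name": "play_rows", "arguments": {
  "moves": [
    [0, 4, 0, 0, 0, 0],
    [0, 8, 0, 0, 0, 0],
    [0, 12, 0, 0, 0, 0],
    [0, 16, 0, 0, 0, 0],
    [0, 20, 0, 0, 0, 0]
  ]
}}

```text
time_s: 24.42
tcp_pos: [0.4495, 0.1929, 0.1458]
tool_rot: [-0.038, 0.706, 0.038, 0.706]
force: [0.8, -1.0, -0.0]
opening: 0.0598
```

```bash
python3 - <<'E'
from m import *
f=grab('scene','s9')
cv2.imwrite('pics/s9c.png',cv2.resize(f['img'][130:280,220:440,::-1],None,fx=3.6,fy=3.6,interpolation=cv2.INTER_CUBIC))
f=grab('top','t9'); cv2.imwrite('pics/t9c.png',f['img'][:,:,::-1])
s=r.sense();print(s['tcp_pos'],s['force'])
E
```

```text
[0.44885491 0.19584025 0.14557827] [-0.68076179  0.22939342  0.41052414]
```

View pics/s9c.png

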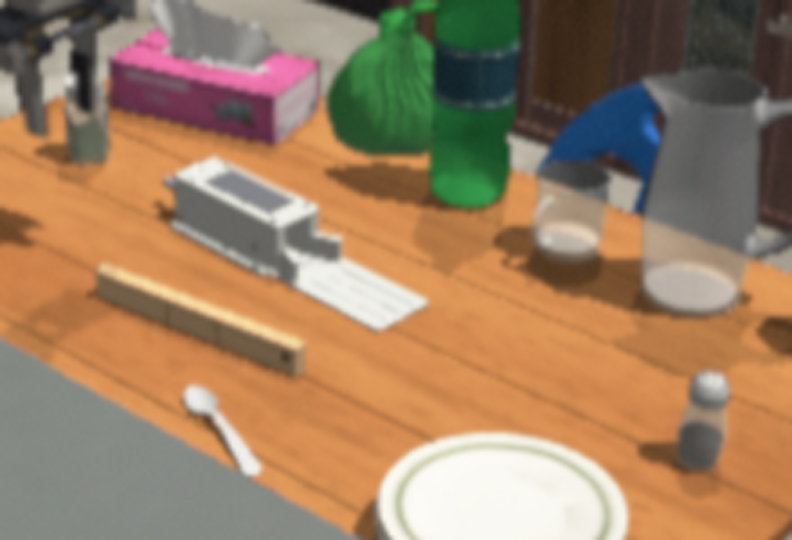

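View pics/t9c.png

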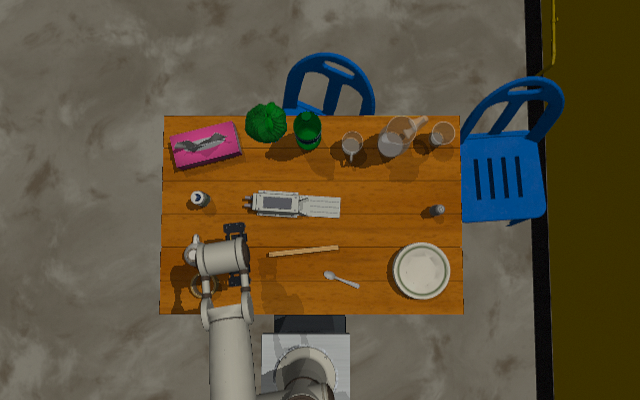

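Call:
{"name": "play_rows", "arguments": {
  "moves": [
    [0, 0, 3, 0, 0, 0],
    [0, 0, 3, 0, 0, 0],
    [0, 0, 3, 0, 0, 0]
  ]
}}

```text
time_s: 24.77
tcp_pos: [0.4512, 0.1908, 0.1769]
tool_rot: [-0.038, 0.705, 0.038, 0.707]
force: [-0.1, 0.3, 0.5]
opening: 0.0598
```

```bash
python3 - <<'E'
from h import *
print(r.sense()['force'],r.close_job())
E
```

```text
the job is handed in; nothing more can be done
[-0.13131082  0.30645035  0.47500078] None
```

The cartridge is seated on the seal, the stick is back on the table, and the job was handed in at about 25 s.

- **Feed and press:** I laid the cartridge on the apron, let go, and fed it through with the stick against a steady drag of about 4.5 N. The seal showed at about 97 mm past the mouth. I held about 18–19 N on the stick, so roughly 14 N on the seal, for about 1 s. That is longer than the half second asked for. The highest reading was 19.1 N.
- **Stick:** I drew it right out of the channel, laid it on the table and released it.
- **Last checks:** The final pictures show the cartridge gone from the apron and the stick lying free. The visible crockery and jars look to be where they started; the arm hid part of the left side in the last top view. The arm was clear, with wrist force near zero.
- **Not confirmed:** The cartridge's final position inside the channel can't be seen, so that rests on the force readings and how far the stick travelled. The seal force is the stick force minus the drag, not measured directly. No check failed or disagreed.

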